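# Lock the spectrometer's window ring with the pin spanner

## Task

The window ring on top of the white sampling head is loose. Pick the pin spanner whose pins fit the ring (the longer of the two), lower both pins fully into the ring's two holes, and only then turn the ring clockwise, seen from above, until it is home against its stop. Let go, leaving the spanner standing fully seated in the ring, and leave the shorter spanner in its stand.

Things in the scene. Friction and masses are not known exactly. Their poses are not given: they have to be found in the camera images.
- pin_spanner: Longer steel pin spanner, upright in a slotted stand (34 mm high; lift straight out). Bar 130 (own x) x 30 x 10 mm; two 9 mm round-nosed pins hang 12 mm below it at x = +-54 mm (108 apart). On mid-bar a dark flat grip, 44 along x, 18 thick (y), 58 high: pinch its 18 mm from above. Origin: middle of the bar's underside, grip top 68 mm above it; z up. 0.25 kg. Same after half a turn.
- small_spanner: Shorter steel pin spanner, which does not fit (bystander), in a like stand: same make and grip, but the bar is 82 mm long and the pins are 60 mm apart. Origin: middle of the bar's underside; x along the bar, z up.
- ring_top (a point): Centre of the top face of the aluminium window ring, turns with it; x runs through both holes, z up. Ring 144 mm outside, 72 inside, 14 thick, on a white box 70 mm high: top face 84 mm above the bench, glass inside 9 mm lower. Two round through holes, 20 mm wide, 14 deep, at x = +-54 mm. Seated, the spanner's bar lies on the top face, its origin at this point. A small ear on the rim at +y.
- ring (a joint): Turn of the window ring, rad, growing clockwise from above (the yaw of its x axis falls by as much). Starts at 0 to 0.35; home against its stop at 1.0, where the ear meets a small dark post on the box. Stiff (about 0.2 N m), stays where left. Pins have 5.5 mm play all round in the holes, so the ring may lag the spanner by up to 0.2 rad at first.
There are look-alikes about, which are no part of the job. Leave any brown or purple look-alike of the pin_spanner alone.

How it is judged:
By the outcome, as a careful person would: the job done as asked, in the order asked, and still so for the second after the job is handed in, with the robot touching nothing.
It also fails if it takes over 40 s, if anything falls off the work surface, if the arm or the gripper's body presses on something with over 40 N, if the wrist force passes 120 N, or if a joint passes its speed limit or range.

## Robot

A 7-joint arm with a two-finger parallel gripper is mounted at the origin on the work surface. World frame = base frame: x ahead of the robot, y to its left, z up, the work surface at z = 0. Lengths are in m, angles in rad, forces in N, time in s.
With the tool pointing down it reaches from about 0.4 to 0.875 m from the base axis. Payload 6.5 kg.
Tool frame: the origin (TCP) lies at the very end of the fingers, on their centre line; the grasp point (between the pads) lies 19 mm behind it; z points along the fingers, y is the line along which they close (so a half turn about z gives the same grasp; the last joint's range is limited). The gripper opens to 88 mm and grips with 3 to 60 N. Pads are 18 mm wide; open, the fingers measure 123 mm over their backs; the gripper's body (75 mm by 187 mm) begins 45 mm behind the grasp point.
Start: joints at [-1.275, 0.536, -0.004, 1.538, 0.003, 1.067, -0.071], TCP at [0.23, 0.608, 0.239] pointing down, gripper open.
Joint ranges: [-2.7, 2.7], [-0.37, 2.16], [-1.27, 1.26], [0.24, 2.4], [-1.31, 4.45], [0.19, 1.91], [-2.76, 2.76]. Speed limits (rad/s): [2.39, 2.39, 3.14, 3.14, 3.14, 3.14, 3.14].

## Interface

Orientations are given as [roll, pitch, yaw] about the fixed x, y, z axes, in that order (R = Rz(yaw) Ry(pitch) Rx(roll)).
In Python, from bench import ctrl, imaging, workorder gives the robot as it stands.
- The arm moves only by the tool jog_arm, never from a script. Its argument "steps" is one flat list of numbers, 7 for each row, row after row: the turn, a rotation vector about the world's x, y, z normalised to -1 to 1, where 1 is 180 degrees, then the shift along the world's x, y, z normalised to -1 to 1, where 1 is 0.4 m, then the closure, from 0 (fully open) to 1 (shut). A call has 1 to 8 rows; each row shifts and turns the commanded pose from where the row before left it; what a row does not reach is not made up. A row lasts 1/12 s, in which the tool goes at most 41.7 mm and 7.16 degrees, less where a joint would pass 70% of its speed; a pose out of reach is approached as far as the arm can. A call with a number of a shift or a turn outside -1 to 1 is refused whole. A call with a gripper value outside its range is refused whole. The fingers move at their own pace and stop on an object; "squeeze" is the grip in N (left out, the last holds). Time passes only in rows, so rows that do not move let the fingers close. It gives the time, the measured TCP pose, the force, the opening and the grip force at its end, in the units of the state.
- ctrl.read_state(): the state, without advancing time (a new reading comes with each control period).
- imaging.get_image(name): name is "scene" or "top" or "wrist"; returns a dict with "img" (480x640x3 uint8, blue, green, red), "fov_y" (degrees; the focal length in pixels is half the picture's height over the tangent of half this angle, whatever the lens; pixels are square), "cx", "cy" (the principal point, pixels), "rvec" (rotation vector, rad) and "tvec" (3), from world to camera coordinates, as OpenCV has them; the wrist camera has in their place "tool_from_camera" (4x4, takes a point from camera to tool coordinates, whose origin is the TCP and whose axes are the flange's). Camera axes: x right, y down, z forward; pixel columns grow to the right and rows downward; lengths in m; the calibration is good to about 2 mm. The wrist camera is an equidistant fisheye: a pixel r from the principal point sees the ray r / f radians off the axis. A picture is of the moment at which its call begins: read the wrist's pose just before it. There is no depth.
- workorder.hand_in(): hands the job in; it is judged then, once.
The state is a dict: "t": time; "qpos": joint angles; "dq": joint speeds; "effort": joint torques, N m; "eef_pos": TCP position; "tcp_rot": TCP orientation; "force": force on the tool from outside, world axes, zero at the start; "ft_torque": the same for the moment, N m; "opening": finger opening in m; "finger_force": force on a finger pad.
Only numpy, scipy, OpenCV 4.12 (cv2) and the standard library are available. Lean on these libraries where they do the work, as an engineer would, in place of code of your own. Each camera call takes 0.05 s, during which the arm holds its last target. There are 200 camera calls.

## Working session

There is one attempt and no reset: what is moved stays moved. The work goes in short steps, Python scripts to look and compute and a tool call to move; the robot and the scene stay as the last step left them, time stands still between calls to the robot, and variables do not carry over. Pictures are saved under pics/ and viewed, at most 10 in all, crops included, and the job is handed in when it is done.

Besides the shell and the picture viewer there is one more tool, called as name(argument=value, ...) on one line, values as JSON. jog_arm: Moves the arm, as the interface text tells. Its arguments: {"type":"object","properties":{"steps":{"type":"array"},"squeeze":{"type":"number"}},"required":["steps"]}

```bash
mkdir -p pics
cat > h.py <<'E'
import numpy as np, cv2
from bench import ctrl, imaging, workorder
from scipy.spatial.transform import Rotation as R
def cam(n):
    s=ctrl.read_state(); d=imaging.get_image(n); d['s']=s; return d
def ray(d,u,v):
    f=240/np.tan(np.radians(d['fov_y'])/2)
    if 'rvec' in d:
        M=cv2.Rodrigues(np.array(d['rvec'],float))[0]; t=np.array(d['tvec'],float).ravel()
        return -M.T@t, M.T@np.array([(u-d['cx'])/f,(v-d['cy'])/f,1])
    x,y=u-d['cx'],v-d['cy']; r=np.hypot(x,y)+1e-9; a=r/f
    c=np.array([np.sin(a)*x/r,np.sin(a)*y/r,np.cos(a)])
    T=np.array(d['tool_from_camera']); W=R.from_euler('xyz',d['s']['tcp_rot']).as_matrix()
    return W@T[:3,3]+d['s']['eef_pos'], W@T[:3,:3]@c
def onz(d,u,v,z):
    o,k=ray(d,u,v); return o+k*(z-o[2])/k[2]
E
python3 - <<'E'
from h import *
import pickle
D={n:cam(n) for n in('top','scene','wrist')}
pickle.dump(D,open('D.pkl','wb'))
for n in D: cv2.imwrite(f'pics/{n}.png',D[n]['img']); print(n,D[n]['fov_y'],D[n]['cx'],D[n]['cy'])
print(D['wrist']['s'])
for n in('top','scene'):print(ray(D[n],320,240))
print(D['wrist']['tool_from_camera'])
E
```

```text
top 57.38483601537192 322.30117694877777 239.90153575010916
scene 53.84047919800691 322.91036842144246 237.96137368637287
wrist 65.70646984690485 320.62819763000283 238.1950492194466
{'t': 0.1, 'qpos': array([-1.27517037,  0.53710623, -0.00444201,  1.53871871,  0.00258237,
        1.06732147, -0.07121784]), 'dq': array([ 0.00117416, -0.00225249, -0.00014834, -0.00147042, -0.000469  ,
       -0.00044293, -0.00136023]), 'effort': array([ 3.19154060e-03, -5.72072911e+01,  9.94293429e-01, -2.52227640e+01,
       -5.61223808e-02,  1.34280254e-02,  3.25910469e-05]), 'eef_pos': array([0.22990282, 0.60740928, 0.23793809]), 'tcp_rot': array([-3.14004767e+00,  9.74189438e-05,  2.77981492e+00]), 'force': array([0.04517802, 0.71589343, 0.0667678 ]), 'ft_torque': array([-0.06937044, -0.0348318 ,  0.02594824]), 'finger_force': 0.0, 'opening': 0.08836828363380766}
(array([ 0.52515752, -0.01273165,  0.77588832]), array([ 0.11013267, -0.02211845, -0.99368464]))
(array([ 1.16971671, -0.31109211,  0.53799652]), array([-0.72237207,  0.38045551, -0.57748482]))
[[ 3.94793266e-04 -9.50657776e-01 -3.10241257e-01  8.06881135e-02]
 [ 9.99998297e-01 -1.83983658e-04  1.83630667e-03 -1.55556696e-03]
 [-1.80277853e-03 -3.10241454e-01  9.50656084e-01 -1.45098551e-01]
 [ 0.00000000e+00  0.00000000e+00  0.00000000e+00  1.00000000e+00]]
```

View pics/top.png

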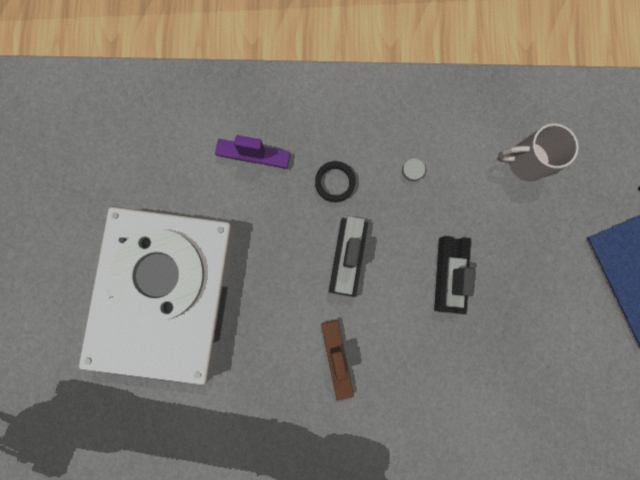

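View pics/scene.png

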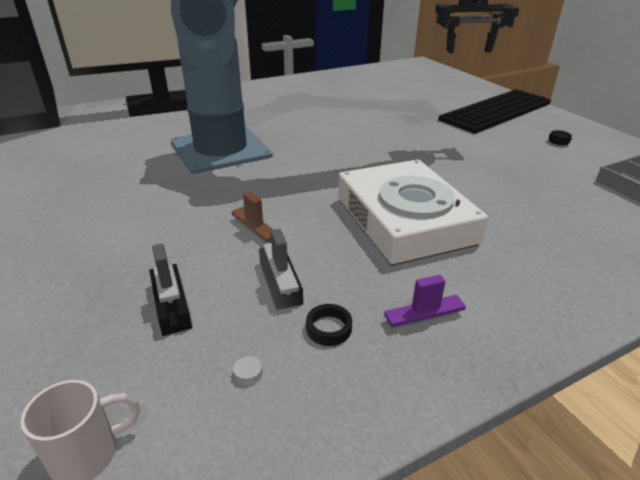

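Top view: there are two steel spanners in dark stands. The one at (350,256) has the longer bar and the one at (458,282) the shorter. The brown (337,360) and purple (252,152) ones are look-alikes lying on the bench. The ring is at (156,275), with holes at about (145,243) and (167,308). The long steel one at (350,256) fits the description, so I'll confirm it in an enlarged crop and measure.

Run:
```python
from h import *
import pickle
D=pickle.load(open('D.pkl','rb')); t=D['top']; s=D['scene']
a=cv2.resize(t['img'][205:325,320:480],None,fx=5,fy=5,interpolation=cv2.INTER_CUBIC)
b=cv2.resize(t['img'][205:325,90:250],None,fx=5,fy=5,interpolation=cv2.INTER_CUBIC)
c=cv2.resize(s['img'][220:340,140:300],None,fx=5,fy=5,interpolation=cv2.INTER_CUBIC)
q=lambda i:cv2.resize(i,(400,300))
cv2.imwrite('pics/crop.png',np.vstack([np.hstack([q(a),q(b)]),np.hstack([q(c),q(c)*0])]))
cv2.imwrite('pics/a.png',a)
# holes: dark blobs on ring
g=cv2.cvtColor(t['img'],cv2.COLOR_BGR2GRAY)
m=(g<75).astype(np.uint8); m[:, :90]=0; m[:,212:]=0; m[:225]=0;m[330:]=0
n,l,st,ce=cv2.connectedComponentsWithStats(m)
for i in range(1,n):
    if st[i,4]>8: print(st[i],ce[i],onz(t,*ce[i],.084))
# bright bars
hsv=cv2.cvtColor(t['img'],cv2.COLOR_BGR2HSV)
m=((g>140)&(hsv[...,1]<40)).astype(np.uint8); m[:, :325]=0; m[:,480:]=0; m[:205]=0;m[330:]=0
n,l,st,ce=cv2.connectedComponentsWithStats(m)
for i in range(1,n):
    if st[i,4]>60:
        r=cv2.minAreaRect(np.argwhere(l==i)[:,::-1].astype(np.float32)); bx=cv2.boxPoints(r); 
        print(st[i],r); P=np.array([onz(t,*p,.04) for p in bx]); print(P.round(4), np.linalg.norm(np.diff(P,axis=0),axis=1), P.mean(0))
```

```text
[139 238  11  10  86] [144.38372093 242.46511628] [0.59600514 0.24748662 0.084     ]
[134 254  18  43  82] [139.30487805 277.73170732] [0.54082904 0.25263972 0.084     ]
[162 302  10  11  93] [166.60215054 307.23655914] [0.49556374 0.20864982 0.084     ]
[342 217  22  38 340] ((352.4194641113281, 236.45639038085938), (15.698607444763184, 38.174842834472656), 10.007979393005371)
[[ 0.5834 -0.0652  0.04  ]
 [ 0.6476 -0.0766  0.04  ]
 [ 0.6432 -0.103   0.04  ]
 [ 0.579  -0.0913  0.04  ]] [0.06522304 0.0267407  0.06524511] [ 0.61330409 -0.08404192  0.04      ]
[449 259  17  23 144] ((456.87762451171875, 270.0810546875), (15.032837867736816, 22.725421905517578), 3.3664608001708984)
[[ 0.5388 -0.2464  0.04  ]
 [ 0.5771 -0.2497  0.04  ]
 [ 0.5757 -0.2754  0.04  ]
 [ 0.5374 -0.2719  0.04  ]] [0.0384563  0.02566967 0.03849021] [ 0.55723454 -0.26084138  0.04      ]
[336 266  19  28 363] ((345.1891784667969, 279.3648681640625), (15.617903709411621, 25.317445755004883), 9.462322235107422)
[[ 0.522  -0.0552  0.04  ]
 [ 0.5637 -0.0622  0.04  ]
 [ 0.5595 -0.0881  0.04  ]
 [ 0.5178 -0.081   0.04  ]] [0.04228545 0.02626121 0.04230102] [ 0.54075044 -0.07162428  0.04      ]
[449 294  15  13  87] ((455.676025390625, 300.03204345703125), (14.5791654586792, 9.838700294494629), 10.30484676361084)
[[ 0.5011 -0.2435  0.04  ]
 [ 0.5172 -0.2469  0.04  ]
 [ 0.5129 -0.2711  0.04  ]
 [ 0.4968 -0.2676  0.04  ]] [0.01647301 0.02455719 0.0164796 ] [ 0.50698814 -0.25728601  0.04      ]
```

View pics/crop.png

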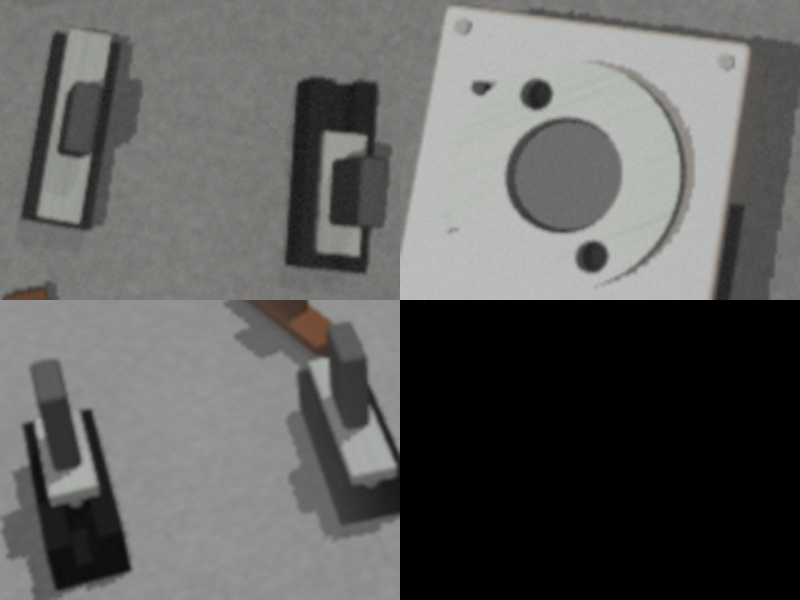

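Crop: the left stand at (350,256) holds a bar spanning the whole stand, about 127–130 mm, so that is the pin_spanner. The right one's bar is about 80 mm in the same-sized stand, so that is small_spanner. The ring's holes measure 108 mm apart. The post is near (123,240) and the ear near (111,297).

Run:
```python
from h import *
import pickle
D=pickle.load(open('D.pkl','rb')); t=D['top']; s=D['scene']
for u,v in((276.8,234.8),):
    o,k=ray(s,u,v)
    for z in (.07,.08,.09,.1): print(z,(o+k*(z-o[2])/k[2]).round(4))
for p in ((122,240),(111,297)): 
    w=onz(t,*p,.08); print(w, np.arctan2(w[1]-.2281,w[0]-.5458),np.hypot(w[1]-.2281,w[0]-.5458))
for p in ((352,237),(345.2,279.4),(355,217),(341,294)): print(onz(t,*p,.03))
```

```text
0.07 [ 0.5363 -0.0625  0.07  ]
0.08 [ 0.5498 -0.0678  0.08  ]
0.09 [ 0.5634 -0.0731  0.09  ]
0.1 [ 0.5769 -0.0784  0.1   ]
[0.60008157 0.28409302 0.08      ] 0.8009168839980016 0.07798530000794582
[0.5108874  0.29618853 0.08      ] 2.0445942670179202 0.07651756849524177
[ 0.6133951  -0.08425478  0.03      ]
[ 0.54083436 -0.07242899  0.03      ]
[ 0.64818562 -0.0895663   0.03      ]
[ 0.51620785 -0.06526932  0.03      ]
```

jog_arm(steps=[0,0,0.03,0.1,-0.1,0,0,0,0,0.03,0.1,-0.1,0,0])

```text
t: 0.32
eef_pos: [0.2867, 0.5499, 0.2381]
tcp_rot: [3.142, -0.001, 2.979]
force: [1.5, -0.0, 0.0]
opening: 0.0884
finger_force: 0.0
```

jog_arm(steps=[0,0,0,0.044,-0.092,0,0,0,0,0,0.044,-0.092,0,0,0,0,0,0.044,-0.092,0,0,0,0,0,0.044,-0.092,0,0,0,0,0,0.044,-0.092,0,0,0,0,0,0.044,-0.092,0,0,0,0,0,0.044,-0.092,0,0,0,0,0,0.044,-0.092,0,0])

```text
t: 0.98
eef_pos: [0.4302, 0.2526, 0.2387]
tcp_rot: [3.142, 0.0, 2.968]
force: [1.2, -0.0, 0.7]
opening: 0.0879
finger_force: 0.0
```

jog_arm(steps=[0,0,0,0.044,-0.092,0,0,0,0,0,0.044,-0.092,0,0,0,0,0,0.044,-0.092,0,0,0,0,0,0.044,-0.092,0,0,0,0,0,0.044,-0.092,0,0,0,0,0,0.044,-0.092,0,0,0,0,0,0.044,-0.092,0,0])

```text
t: 1.57
eef_pos: [0.5533, -0.0049, 0.2387]
tcp_rot: [3.142, -0.0, 2.969]
force: [1.0, 0.5, 0.6]
opening: 0.0882
finger_force: 0.0
```

Run:
```python
from h import *
import pickle
d=cam('wrist'); pickle.dump(d,open('w1.pkl','wb')); cv2.imwrite('pics/w1.png',d['img'])
s=d['s'];print(s['eef_pos'],s['tcp_rot'],s['qpos'],s['t'])
```

```text
[ 0.55334786 -0.00492182  0.23867838] [ 3.14150752e+00 -1.42174984e-04  2.96850844e+00] [-0.23157028  0.37405971  0.20273777  1.80799932 -0.08954027  0.96851512
  1.40603193] 1.5667
```

View pics/w1.png

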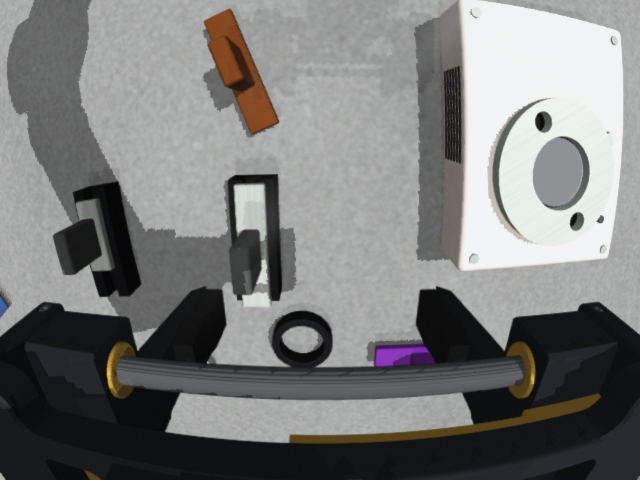

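Wrist view: spanner bar from (250,184) to (257,306). Ring holes at (543,121) and (577,221), ear at (608,132), post at (600,218).

Run:
```python
from h import *
import pickle
d=pickle.load(open('w1.pkl','rb')); g=cv2.cvtColor(d['img'],cv2.COLOR_BGR2GRAY)
for p in ((235,184),(265,184),(270,306),(244,306)): print('bar',onz(d,*p,.042).round(4))
for p in ((608,132),(600,218)): 
    w=onz(d,*p,.08); print(w.round(4), np.arctan2(w[1]-.228,w[0]-.546),np.hypot(w[1]-.228,w[0]-.546))
m=np.zeros_like(g); sub=g[90:250,490:620]; m[90:250,490:620]=sub<110
n,l,st,ce=cv2.connectedComponentsWithStats(m)
for i in range(1,n):
    if st[i,4]>20: print(st[i],ce[i].round(1),onz(d,*ce[i],.084).round(4))
# grip dark blob
hull=None
m=np.zeros_like(g); m[225:300,228:268]=g[225:300,228:268]<75
n,l,st,ce=cv2.connectedComponentsWithStats(m)
for i in range(1,n):
    if st[i,4]>50: print('grip',st[i],ce[i])
c=cv2.resize(d['img'][170:320,200:320],None,fx=4,fy=4,interpolation=cv2.INTER_CUBIC)
cc=cv2.resize(d['img'][85:260,480:620],(480,600),interpolation=cv2.INTER_CUBIC)
cv2.imwrite('pics/w1c.png',np.hstack([c,cc])[:, :800])
```

```text
bar [ 0.5163 -0.0815  0.042 ]
bar [ 0.5218 -0.0532  0.042 ]
bar [ 0.6479 -0.0761  0.042 ]
bar [ 0.6437 -0.1038  0.042 ]
[0.5103 0.2952 0.08  ] 2.059268631711136 0.07615401932747375
[0.5997 0.2836 0.08  ] 0.8027068269893817 0.07736435001692266
[493 102  43 128 615] [503.  160.2] [0.5267 0.1606 0.084 ]
[535 112  17  20 257] [542.9 121.2] [0.4954 0.2069 0.084 ]
[559 137  30  71 448] [579.1 171.9] [0.5466 0.2486 0.084 ]
[544 204  16   4  25] [551.2 206. ] [0.576  0.2126 0.084 ]
[570 213  14  16 174] [576.4 220.6] [0.5957 0.2458 0.084 ]
[597 216   6   7  25] [600.  219.3] [0.5995 0.2801 0.084 ]
grip [ 229  225   32   75 1646] [244.11786148 258.53523694]
```

View pics/w1c.png

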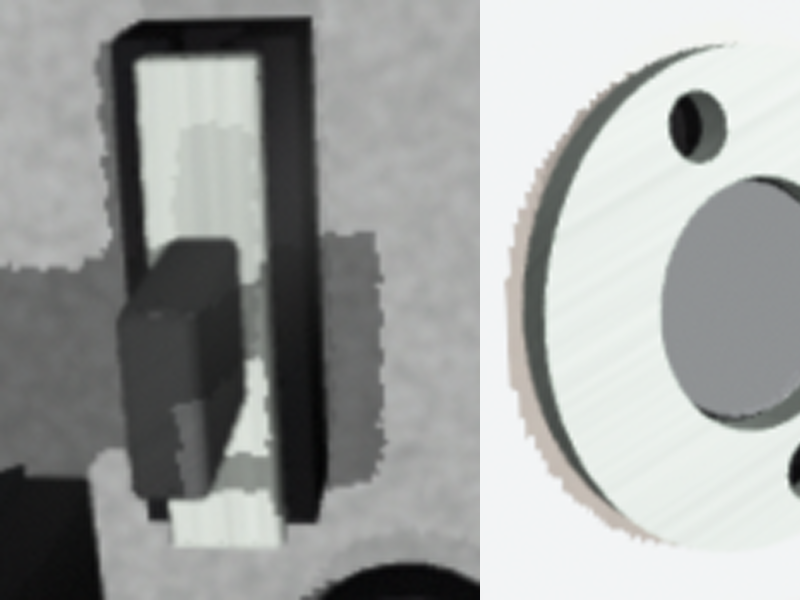

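Run:
```python
from h import *
import pickle
d=pickle.load(open('w1.pkl','rb'))
for z in (.09,.095,.1,.105,.11): print(z,onz(d,241.3,271.3,z).round(4))
```

```text
0.09 [ 0.5859 -0.0818  0.09  ]
0.095 [ 0.584  -0.0803  0.095 ]
0.1 [ 0.5821 -0.0788  0.1   ]
0.105 [ 0.5802 -0.0773  0.105 ]
0.11 [ 0.5783 -0.0757  0.11  ]
```

jog_arm(steps=[0,0,0,0.037,-0.092,-0.01,0,0,0,0,0.036,-0.092,-0.01,0,0,0,0,0,0,-0.1,0,0,0,0,0,0,-0.1,0])

```text
t: 1.95
eef_pos: [0.5844, -0.08, 0.1514]
tcp_rot: [-3.141, 0.006, 2.963]
force: [0.4, 0.7, -0.1]
opening: 0.0885
finger_force: 0.0
```

jog_arm(steps=[0,0,0,-0.004,0.003,-0.09,0,0,0,0,0,0,-0.09,0.3,0,0,0,0,0,-0.06,0.5,0,0,0,0,0,0,1,0,0,0,0,0,0,1,0,0,0,0,0,0,1,0,0,0,0,0,0,1,0,0,0,0,0,0,1], squeeze=40)

```text
t: 2.62
eef_pos: [0.582, -0.0755, 0.0567]
tcp_rot: [3.141, 0.003, 2.968]
force: [-0.1, -0.7, -0.1]
opening: 0.0433
finger_force: 0.0
```

jog_arm(steps=[0,0,0,0,0,0,1,0,0,0,0,0,0,1,0,0,0,0,0,0,1,0,0,0,0,0,0,1])

```text
t: 2.95
eef_pos: [0.5807, -0.0761, 0.0551]
tcp_rot: [-3.141, 0.001, 2.968]
force: [0.0, 0.8, 3.6]
opening: 0.0177
finger_force: 40.0
```

jog_arm(steps=[0,0,0,0,0,0,1,0,0,0,0,0,0,1,0,0,0,0,0,0,1,0,0,0,0,0,0,1])

```text
t: 3.28
eef_pos: [0.5808, -0.0761, 0.0551]
tcp_rot: [-3.141, 0.001, 2.968]
force: [-1.3, -2.3, 5.0]
opening: 0.0176
finger_force: 40.0
```

jog_arm(steps=[0,0,0,0,0,0.03,1,0,0,0,0,0,0.05,1,0,0,0,0,0,0.08,1,0,0,0,0,0,0.09,1,0,0,0,0,0,0.09,1,0,0,0,0,0,0,1], squeeze=55)

```text
t: 3.78
eef_pos: [0.5844, -0.0755, 0.1978]
tcp_rot: [3.14, 0.011, 2.968]
force: [2.7, -0.4, -3.0]
opening: 0.0177
finger_force: 55.0
```

Run:
```python
from h import *
import pickle
d=cam('wrist'); pickle.dump(d,open('w2.pkl','wb')); cv2.imwrite('pics/w2.png',d['img'])
s=d['s'];print(s['eef_pos'],s['tcp_rot'],s['force'],s['opening'])
```

```text
[ 0.58444244 -0.07553721  0.19784113] [3.13971719 0.01061619 2.96833877] [ 2.66548559 -0.40015705 -3.00072693] 0.017679169692220373
```

View pics/w2.png

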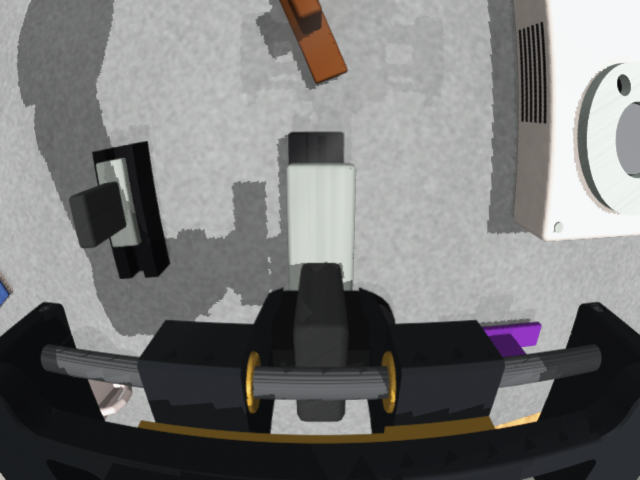

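The spanner is held. Its near bar end shows at v≈165, u 288–355. Now I'll compute the in-hand offset.

Run:
```python
from h import *
import pickle
d=pickle.load(open('w2.pkl','rb')); s=d['s']
W=R.from_euler('xyz',s['tcp_rot']).as_matrix(); T=np.array(d['tool_from_camera'])
for tz in (.008,.013,.018):
  for p in ((288,165),(355,166),(289,250),(353,250)):
    o,k=ray(d,*p); o=W.T@(o-s['eef_pos']); k=W.T@k
    print(tz,(o+k*(tz-o[2])/k[2]).round(4))
```

```text
0.008 [ 0.0628 -0.0147  0.008 ]
0.008 [0.0624 0.013  0.008 ]
0.008 [ 0.0255 -0.0151  0.008 ]
0.008 [0.0255 0.013  0.008 ]
0.013 [ 0.0622 -0.0152  0.013 ]
0.013 [0.0618 0.0134 0.013 ]
0.013 [ 0.0237 -0.0156  0.013 ]
0.013 [0.0237 0.0135 0.013 ]
0.018 [ 0.0616 -0.0156  0.018 ]
0.018 [0.0612 0.0139 0.018 ]
0.018 [ 0.0219 -0.016   0.018 ]
0.018 [0.0219 0.0139 0.018 ]
```

jog_arm(steps=[0,0,0.03,-0.01,0.09,0,1,0,0,0.03,-0.01,0.095,0,1,0,0,0.03,-0.012,0.095,0,1,0,0,0.03,-0.012,0.095,0,1,0,0,0.03,-0.012,0.095,0,1,0,0,0.023,-0.012,0.095,0,1,0,0,0,-0.012,0.095,0,1])

```text
t: 4.42
eef_pos: [0.5465, 0.1901, 0.189]
tcp_rot: [3.141, -0.004, -2.767]
force: [1.2, 0.5, -3.5]
opening: 0.0175
finger_force: 55.0
```

jog_arm(steps=[0,0,0,-0.009,0.06,0,1,0,0,0,0,0.032,-0.04,1,0,0,0,0,0,0,1,0,0,0,0,0,0,1])

```text
t: 4.75
eef_pos: [0.5428, 0.2254, 0.1724]
tcp_rot: [-3.141, -0.005, -2.769]
force: [0.5, -1.1, -3.7]
opening: 0.0175
finger_force: 55.0
```

Run:
```python
from h import *
import pickle
d=cam('wrist'); t=cam('top'); sc=cam('scene'); pickle.dump((d,t,sc),open('w3.pkl','wb'))
s=d['s'];print(s['eef_pos'],s['tcp_rot'],s['qpos'],s['t'])
f=lambda i:cv2.resize(i,(400,300),interpolation=cv2.INTER_CUBIC)
cv2.imwrite('pics/w3.png',np.vstack([np.hstack([f(d['img'][80:380,120:520]),f(t['img'][200:335,80:260])]),np.hstack([f(sc['img'][100:280,320:560]),f(d['img'])])]))
```

```text
[0.54284018 0.22538829 0.1724373 ] [-3.14138603 -0.00511321 -2.76927897] [-0.49153398  0.51141203  0.02899147  1.76192777 -0.01886253  0.87363037
  1.48904507] 4.75
```

View pics/w3.png

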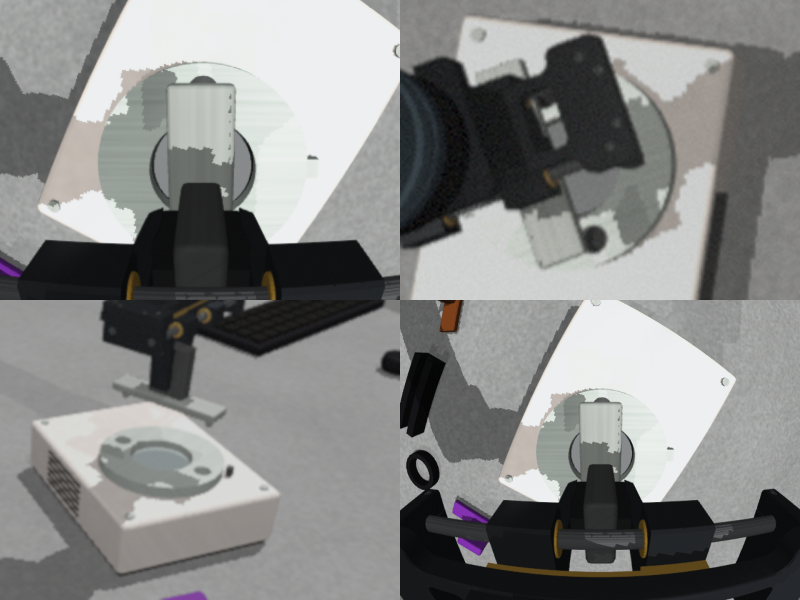

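View: near bar end at px (288–356, 164), with the hole peeking out centred behind it at about (324,157). The ring rim's top is at about (324,142), its left edge at (218,240), and the ear at (433,238).

Run:
```python
from h import *
import pickle
d=pickle.load(open('w3.pkl','rb'))[0]; s=d['s']
W=R.from_euler('xyz',s['tcp_rot']).as_matrix()
for n,p in dict(rimtop=(324,142.5),holefar=(324,155),holel=(310,162),holer=(338,162),riml=(218,240),rimr=(427,232),ear=(433,238)).items():
    w=onz(d,*p,.084); print(n,w.round(4),(W.T@(w-s['eef_pos'])).round(4))
for p in ((288,164),(356,164)):
  for tz in (.013,.018):
    o,k=ray(d,*p); o=W.T@(o-s['eef_pos']); k=W.T@k; print('bar',(o+k*(tz-o[2])/k[2]).round(4))
cv2.imwrite('pics/w3c.png',cv2.resize(d['img'][130:270,200:450],None,fx=3.2,fy=3.2,interpolation=cv2.INTER_CUBIC))
```

```text
rimtop [0.4787 0.2017 0.084 ] [0.0679 0.0013 0.0888]
holefar [0.4861 0.2046 0.084 ] [0.06   0.0013 0.0887]
holel [0.4934 0.198  0.084 ] [ 0.0555 -0.0075  0.0887]
holer [0.487  0.2144 0.084 ] [0.0556 0.0101 0.0887]
riml [0.5645 0.1581 0.084 ] [ 0.0039 -0.0706  0.0885]
rimr [0.5076 0.288  0.084 ] [0.0096 0.0711 0.0885]
ear [0.5099 0.2939 0.084 ] [0.0053 0.0759 0.0885]
bar [ 0.0632 -0.0149  0.013 ]
bar [ 0.0626 -0.0153  0.018 ]
bar [0.0632 0.0142 0.013 ]
bar [0.0627 0.0146 0.018 ]
```

View pics/w3c.png

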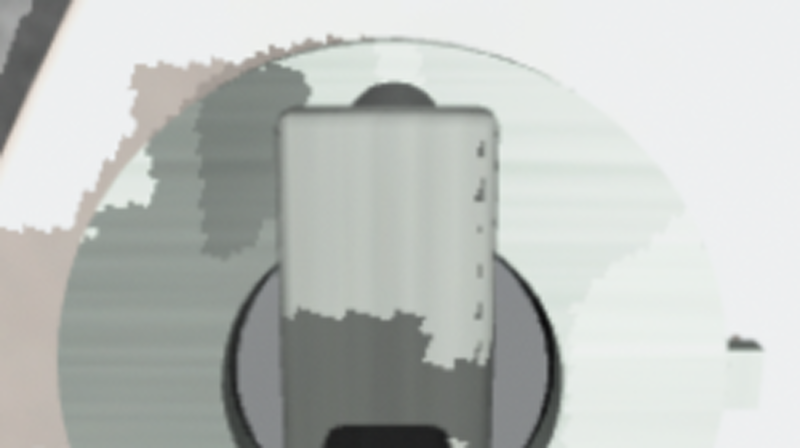

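jog_arm(steps=[0,0,0,0.004,0.004,-0.05,1,0,0,0,0,0,-0.05,1,0,0,0,0,0,0,1,0,0,0,0,0,-0.01,1,0,0,0,0,0,-0.01,1,0,0,0,0,0,0,1])

```text
t: 5.4
eef_pos: [0.547, 0.2266, 0.1271]
tcp_rot: [-3.142, 0.001, -2.772]
force: [0.2, -0.4, -3.6]
opening: 0.0173
finger_force: 55.0
```

jog_arm(steps=[0,0,0,0,0,-0.01,1,0,0,0,0,0,-0.01,1,0,0,0,0,0,0,1])

```text
t: 5.65
eef_pos: [0.5463, 0.2268, 0.1183]
tcp_rot: [-3.142, -0.001, -2.771]
force: [-0.4, 0.3, -3.0]
opening: 0.0177
finger_force: 55.0
```

jog_arm(steps=[0,0,0,-0.004,0,-0.005,1,0,0,0,0,0,-0.008,1,0,0,0,0,0,0,1])

```text
t: 5.9
eef_pos: [0.5445, 0.2269, 0.113]
tcp_rot: [-3.142, -0.001, -2.771]
force: [-0.0, -0.0, -3.0]
opening: 0.0173
finger_force: 55.0
```

jog_arm(steps=[0,0,0,0,0,-0.006,1,0,0,0,0,0,-0.006,1,0,0,0,0,0,0,1])

```text
t: 6.15
eef_pos: [0.5447, 0.2269, 0.1082]
tcp_rot: [-3.142, -0.001, -2.771]
force: [-0.0, -0.2, -3.2]
opening: 0.0176
finger_force: 55.0
```

jog_arm(steps=[0,0,0,0,0,-0.004,1,0,0,0,0,0,0,1])

```text
t: 6.32
eef_pos: [0.5449, 0.2269, 0.1069]
tcp_rot: [-3.142, -0.0, -2.771]
force: [-0.3, -0.6, -3.3]
opening: 0.0173
finger_force: 55.0
```

jog_arm(steps=[0,0,0,0,0,-0.004,1,0,0,0,0,0,0,1])

```text
t: 6.48
eef_pos: [0.5449, 0.2269, 0.1053]
tcp_rot: [3.142, -0.0, -2.771]
force: [-0.7, -0.2, -3.0]
opening: 0.0177
finger_force: 55.0
```

jog_arm(steps=[0,0,0,0,0,-0.004,1,0,0,0,0,0,0,1])

```text
t: 6.65
eef_pos: [0.545, 0.227, 0.105]
tcp_rot: [3.142, -0.0, -2.771]
force: [-4.6, -2.8, 7.2]
opening: 0.0175
finger_force: 55.0
```

jog_arm(steps=[0,0,0,0,0,-0.003,1,0,0,0,0,0,0,1])

```text
t: 6.82
eef_pos: [0.545, 0.227, 0.105]
tcp_rot: [3.141, 0.0, -2.772]
force: [-8.4, -3.9, 19.0]
opening: 0.0177
finger_force: 55.0
```

jog_arm(steps=[0,0,0,0,0,0.004,1,0,0,-0.02,0,0,0,1,0,0,-0.02,0,0,0,1,0,0,-0.02,0,0.001,0,1,0,0,-0.02,0,0,0,1])

```text
t: 7.23
eef_pos: [0.5456, 0.2277, 0.1051]
tcp_rot: [3.141, 0.001, -3.025]
force: [-0.6, -0.3, 2.3]
opening: 0.0175
finger_force: 55.0
```

Run:
```python
from h import *
s=ctrl.read_state(); print(s['ft_torque'],s['force'],s['tcp_rot'],s['qpos'])
```

```text
[-0.09583035  0.27112479  0.24323563] [-0.63490135 -0.34974214  2.32590615] [ 3.14121195e+00  1.32153741e-03 -3.02502480e+00] [-0.53758087  0.60930724  0.08949255  1.7975265  -0.0760664   0.73670633
  1.27955574]
```

jog_arm(steps=[0,0,-0.02,0,0,-0.001,1,0,0,-0.02,0,0.001,0,1,0,0,-0.02,0,0,0,1,0,0,-0.02,0,0.001,0,1,0,0,-0.02,0,0,0,1,0,0,-0.02,0,0.001,0,1,0,0,-0.02,0,0,0,1,0,0,-0.02,0,0,0,1])

```text
t: 7.9
eef_pos: [0.5457, 0.2284, 0.1051]
tcp_rot: [3.141, 0.001, 2.755]
force: [-2.3, -2.0, 7.7]
opening: 0.0179
finger_force: 55.0
```

Run:
```python
from h import *
s=ctrl.read_state(); print(s['ft_torque'],s['force'],s['tcp_rot'],s['qpos'])
```

```text
[-0.46967705  0.54843745  0.26029559] [-2.29811926 -1.95101908  7.66379214] [3.14109818e+00 1.08524759e-03 2.75516143e+00] [-0.63417172  0.61804944  0.21986859  1.80248527 -0.18777253  0.74024124
  0.86959609]
```

jog_arm(steps=[0,0,-0.015,0,0,0,1,0,0,-0.015,0,0.001,0,1,0,0,-0.015,0,0,0,1,0,0,-0.015,0,0,0,1])

```text
t: 8.23
eef_pos: [0.5458, 0.2286, 0.1051]
tcp_rot: [3.141, 0.001, 2.567]
force: [-1.7, -3.1, 6.1]
opening: 0.0176
finger_force: 55.0
```

Run:
```python
from h import *
s=ctrl.read_state(); print(s['ft_torque'],s['force'],s['tcp_rot'],s['qpos'])
```

```text
[-0.58791783  0.52579786  0.2618057 ] [-1.73052205 -3.0549292   6.13693385] [3.14098151e+00 1.14070856e-03 2.56733464e+00] [-0.66994374  0.62327706  0.26870195  1.80425968 -0.23002008  0.74342532
  0.71709128]
```

Yaw is now −0.574 and the torque is still only friction. I'll continue in small steps until the stop.

jog_arm(steps=[0,0,-0.01,0,0,0,1,0,0,-0.01,0,0,0,1,0,0,-0.01,0,0,0,1])

```text
t: 8.48
eef_pos: [0.5458, 0.2287, 0.1051]
tcp_rot: [3.141, 0.001, 2.474]
force: [-1.5, -2.2, 7.5]
opening: 0.0181
finger_force: 55.0
```

Run:
```python
from h import *
s=ctrl.read_state(); print(s['ft_torque'],s['force'],s['tcp_rot'])
```

```text
[-0.55590917  0.50254753  0.17559221] [-1.52859001 -2.20232366  7.50736395] [3.14072725e+00 1.08447892e-03 2.47387902e+00]
```

jog_arm(steps=[0,0,-0.008,0,0,0,1,0,0,-0.008,0,0,0,1,0,0,0,0,0,0,1])

```text
t: 8.73
eef_pos: [0.5458, 0.2287, 0.1051]
tcp_rot: [3.141, 0.001, 2.424]
force: [-1.4, -2.8, 7.6]
opening: 0.0175
finger_force: 55.0
```

Run:
```python
from h import *
s=ctrl.read_state(); print(s['ft_torque'],s['force'],s['tcp_rot'])
```

```text
[-0.553645    0.47763694  0.1096603 ] [-1.3956477  -2.78814694  7.64481436] [3.14060228e+00 1.08947853e-03 2.42370882e+00]
```

The torque isn't rising, so I'll look.

Run:
```python
from h import *
import pickle
d=cam('wrist'); t=cam('top'); pickle.dump((d,t),open('w4.pkl','wb'))
f=lambda i:cv2.resize(i,(400,480),interpolation=cv2.INTER_CUBIC)
cv2.imwrite('pics/w4.png',np.hstack([f(d['img'][80:320,220:420]),f(d['img'][140:260,390:490])]))
cv2.imwrite('pics/w4.png',cv2.resize(d['img'][100:310,180:460],(800,600),interpolation=cv2.INTER_CUBIC))
print(d['s']['tcp_rot'],d['s']['ft_torque'])
```

```text
[3.14060228e+00 1.08947853e-03 2.42370882e+00] [-0.553645    0.47763694  0.1096603 ]
```

View pics/w4.png

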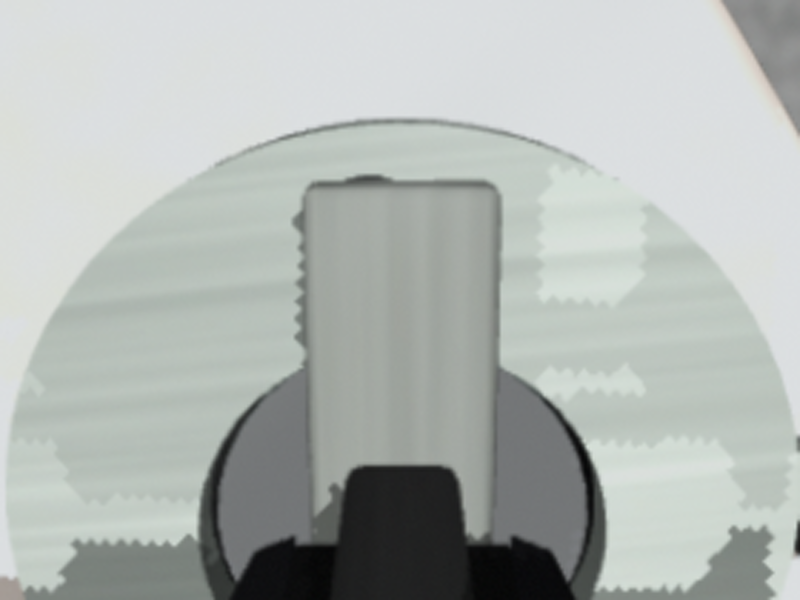

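The hole shows at crop u≈370 against the bar centre at 402, so the ring lags by about 0.09 rad, giving a ring yaw of about −0.63. I'll turn further and watch for the stop.

jog_arm(steps=[0,0,-0.01,0,0,0,1,0,0,-0.01,0,0,0,1,0,0,0,0,0,0,1])

```text
t: 9.08
eef_pos: [0.5459, 0.2288, 0.1051]
tcp_rot: [3.141, 0.002, 2.365]
force: [-0.9, -3.3, 7.4]
opening: 0.0177
finger_force: 57.0
```

Run:
```python
from h import *
s=ctrl.read_state(); print(s['ft_torque'],s['force'],s['tcp_rot'])
d=cam('wrist'); t=cam('top'); sc=cam('scene')
cv2.imwrite('pics/w5.png',np.hstack([cv2.resize(d['img'][100:310,180:460],(480,360)),cv2.resize(d['img'][160:250,420:490],(320,360),interpolation=cv2.INTER_CUBIC)]))
```

```text
[-0.64962104  0.34277534  1.45359328] [-0.94506899 -3.33068404  7.398351  ] [3.14073081e+00 1.89582190e-03 2.36453146e+00]
```

View pics/w5.png

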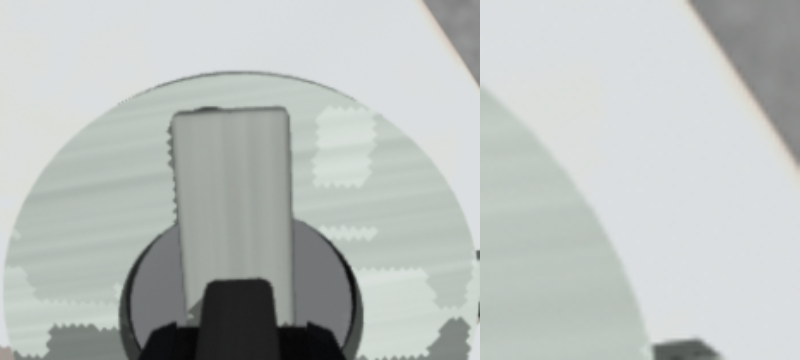

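The torque jumped to 1.45 N m, so the ring is against its stop. I'll relax the torque within the play, then release and rise straight up.

jog_arm(steps=[0,0,0.009,0,0,0,1,0,0,0.003,0,0,0.001,1,0,0,0,0,0,0,1])

```text
t: 9.48
eef_pos: [0.5459, 0.2288, 0.1051]
tcp_rot: [3.14, 0.001, 2.401]
force: [-0.1, -1.6, 5.1]
opening: 0.0173
finger_force: 55.2
```

Run:
```python
from h import *
s=ctrl.read_state(); print(s['ft_torque'],s['force'],s['tcp_rot'])
```

```text
[-0.59101044  0.19571305  0.54652655] [-0.08091307 -1.63607794  5.11305747] [3.14040580e+00 1.22989142e-03 2.40060140e+00]
```

jog_arm(steps=[0,0,0,0,0,0,0.7,0,0,0,0,0,0,0.6,0,0,0,0,0,0,0.5,0,0,0,0,0,0,0.4,0,0,0,0,0,0,0.3,0,0,0,0,0,0,0.3,0,0,0,0,0,0,0.3])

```text
t: 10.07
eef_pos: [0.5449, 0.2291, 0.1042]
tcp_rot: [-3.141, -0.0, 2.4]
force: [0.1, 1.2, 0.1]
opening: 0.0611
finger_force: 0.0
```

Released. Now up and look.

jog_arm(steps=[0,0,0,0,0,0.03,0.2,0,0,0,0,0,0.08,0.2,0,0,0,0,0,0.09,0.2,0,0,0,0,0,0.09,0.2,0,0,0,-0.05,-0.05,0.05,0.2,0,0,0,-0.05,-0.08,0,0.2,0,0,0,-0.05,-0.08,0,0.2,0,0,0,0,0,0,0.2])

```text
t: 10.73
eef_pos: [0.4817, 0.1382, 0.2411]
tcp_rot: [-3.139, -0.001, 2.393]
force: [-0.2, -0.2, -1.3]
opening: 0.0704
finger_force: 0.0
```

Run:
```python
from h import *
import pickle
d=cam('wrist'); t=cam('top'); sc=cam('scene'); pickle.dump((d,t,sc),open('w6.pkl','wb'))
f=lambda i:cv2.resize(i,(400,300),interpolation=cv2.INTER_CUBIC)
cv2.imwrite('pics/w6.png',np.vstack([np.hstack([f(d['img']),f(t['img'][200:335,80:260])]),np.hstack([f(sc['img'][120:270,320:520]),f(sc['img'])])]))
```

```text
(no output)
```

View pics/w6.png

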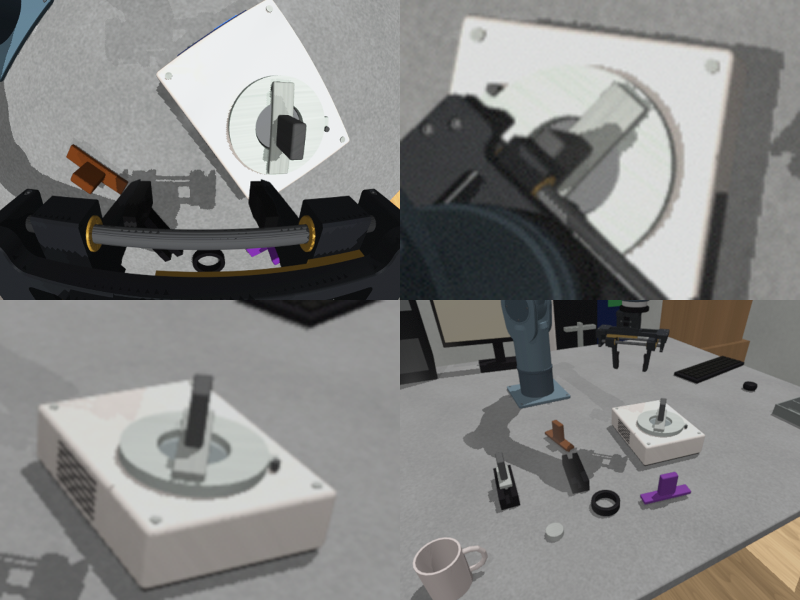

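The spanner stands seated in the ring, the ear is against the post, the small spanner is still in its stand, and the arm is clear.

```bash
python3 -c "
from bench import workorder; print(workorder.hand_in())"
```

```text
the job is handed in; nothing more can be done
None
```

The job is handed in, with no verdict returned: the long spanner was seated in the ring, the ring turned clockwise until torque jumped to 1.45 N m at its stop, and the spanner left standing there with the short one untouched; I viewed 11 pictures, one over the limit of 10.

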